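# Draw back the spring ram of the jar clamp and hold it at the red ring

### The job

The painted jar in the small blue spring clamp is dry and I want to lift it out: take hold of the clamp's black draw knob and pull it straight back along its rod, first taking up the loose play until you feel the spring, then on until the red ring on the rod has just come fully out of the brass collar. Do not stop short or drag it far past the ring, leave the jar standing on its seat, and do not disturb the things standing about. Finish while still gripping the knob and holding the ram open at the ring against its spring; do not let go.

Things in the scene. Friction and masses are not known exactly. Their poses are not given: they have to be found in the camera images.
- jar_clamp: Blue spring clamp on a grey 142 x 60 mm base, 93 mm high, screwed down. Origin on the bench under the rear brass collar's outer face, z up. The pull direction is its -x (level). On the +x side: blue barrel (x 0 to 44 mm, top z = 89 mm), jar seat (x = 86 mm), V jaw (x to 134 mm, top z = 89 mm). The ram's axis lies at y = 0, z = 68 mm. No part of it stands under or beside the knob.
- draw_knob: Black ribbed draw knob on the rod, axes as the clamp's. Origin on the ram's axis (68 mm above the bench), centre of the round grip, 30 mm diameter, 26 mm long; a 42 mm flange, 8 mm thick, closes its outer (-x) end. Grip from above, fingers closing across the rod. It slides loosely on the rod (0.6 N), 4 to 28 mm, until it meets the nut and draws the rod along; the play left differs each time.
- clamp_ram (a joint): Travel of the sprung ram with its rod, nut and red ring, in m, along the clamp's -x: about 0 with the ram pressed on the jar, growing as it is pulled back. The spring always drives it back: about 6 N at 0, 10 N at 0.034, end stop at 0.046. The red ring begins to show behind the collar at 0.027 and is just fully out at 0.032.
- ring_edge (a point): The edge, on the ram's axis, of the 5 mm wide red ring on the 10 mm rod that comes out last. It starts 32 mm inside the clamp; the ring is just fully out when this point is level with the collar's outer face (point collar).
- nut (a point): Inner face, on the axis, of the round steel nut (17 mm diameter) on the rod's end; it moves with the ram. The knob's play is used up when the knob's origin is 21 mm short of this point.
- collar (a point): Centre of the outer face of the rear brass collar (27 mm diameter), where the rod comes out; fixed on the clamp, 68 mm above the bench.
- jar: Red painted wooden jar with a lid, 63 mm in diameter, 54 mm high, about 85 g, standing upright and loose on the clamp's seat between ram and V jaw. Origin at the centre of its underside, z up.
- seat (a point): Centre of the cork top of the seat on which the jar stands, 45 mm above the bench.
- eraser: Small black eraser block lying flat on the bench, 21 x 52 x 8 mm, origin at the centre of its underside.
- sanding_block: Brown sanding block lying on the low wooden board (18 mm high) at the back, 48 x 88 x 30 mm (long along its own y), origin at the centre of its underside.

How it is judged (in metres and radians):
At the end, for the whole second after the job is handed in: The fingers still press on the draw knob (over 2 N) and hold the ram still at the red ring (ram travel 29 to 39 mm: ring fully out to within 3 mm, at most 7 mm past), and the jar stands upright on its seat (within 10 mm of its centre, tilt under 0.1 rad), untouched by the robot (value of joint clamp_ram between 0.029 and 0.039 m and velocity of joint clamp_ram between -0.01 and 0.01 m/s and contact force between the fingers and draw_knob above 2 N and horizontal distance between jar and seat below 0.01 m and distance between jar and seat below 0.012 m and angle between jar's own z axis and vertical below 0.1 rad and contact force between the arm and jar below 0.1 N); the arm keeps its last pose, push and grip.
It fails at once if eraser pushed about (more than 20 mm) (distance of eraser from where it was at the start of the episode above 0.02 m).
It fails at once if sanding block pushed about (more than 20 mm) (distance of sanding_block from where it was at the start of the episode above 0.02 m).
It fails at once if the jar is knocked off its seat (more than 25 mm) (distance between jar and seat above 0.025 m).
It also fails if it takes over 38 s, if anything falls off the work surface, if the arm or the gripper's body presses on something with over 40 N, if the wrist force passes 120 N, or if a joint passes its speed limit or range.

### The arm

A 6-joint arm with a two-finger parallel gripper is mounted at the origin on the work surface; the furniture and walls round the work are solid. World frame = base frame: x ahead of the robot, y to its left, z up, the work surface at z = 0. Lengths are in m, angles in degrees, forces in N, time in s.
With the tool pointing down it reaches from about 0.25 to 0.775 m from the base axis. Payload 8.9 kg.
Tool frame: the origin (TCP) lies on the centre line of the jaws, within the pads' length; the fingertips stand 19 mm ahead of it and the grasp point (between the pads) is the TCP; z points along the fingers, y is the line along which they close (so a half turn about z gives the same grasp; the last joint's range is limited). The gripper opens to 85 mm and grips with 20 to 120 N. Pads are 22 mm wide; open, the fingers measure 114 mm over their backs; the gripper's body (76 mm by 85 mm) begins 54 mm behind the grasp point. The pads swing forward as they close: fully open they stand 13 mm farther back than shut.
Start: joints at [56.419, 16.656, -8.789, 64.555, 0, 82.019], TCP at [0.227, 0.473, 0.25] pointing down, gripper open.
Joint ranges: [-144.48, 144.48], [-52.06, 99.96], [-74.48, 78.29], [-112.23, 115.85], [-86.99, 84.42], [-180, 180]. Speed limits (degrees/s): [127.2, 127.2, 159.86, 180, 180, 180].

### API

Orientations are given as a 3x3 rotation matrix whose columns are the frame's x, y, z axes.
In Python, from bench import manip, cams, order, models gives the robot as it stands.
- The arm moves only by the tool play_rows, never from a script. Its argument "motion" is a list of rows, each an object with "delta_pos": the shift along the tool's x, y, z normalised to -1 to 1, where 1 is 0.03 m, a list of three; "rotation": the turn, a rotation vector about the tool's x, y, z normalised to -1 to 1, where 1 is 0.08 rad, a list of three. A call has exactly 10 rows; each row shifts and turns the commanded pose from where the row before left it, along the tool's axes as they then stand; what a row does not reach is not made up. A row lasts 1/10 s, in which the tool goes at most 50 mm and 8.59 degrees, less where a joint would pass 70% of its speed; a pose out of reach is approached as far as the arm can. A call with a number of a shift or a turn outside -1 to 1 is refused whole. A call with a gripper value outside its range is refused whole. "hand" is the opening, from -1 (shut) to 1 (fully open), set as the call begins (left out, the last holds). The fingers move at their own pace and stop on an object; "newtons" is the grip in N (left out, the last holds). Time passes only in rows, so rows that do not move let the fingers close, or fill a call up. It gives the time, the measured TCP pose, the force, the opening and the grip force at its end, in the units of the state.
- manip.sense(): the state, without advancing time (a new reading comes with each control period).
- cams.read_camera(name): name is "scene" or "top"; returns the picture (420x560x3 uint8, blue, green, red); there is no depth.
- cams.get_calibration(name): a dict with "fovy" (degrees; the focal length in pixels is half the picture's height over the tangent of half this angle, whatever the lens; pixels are square), "cx", "cy" (the principal point, pixels), "R" (3x3) and "t" (3): a world point X has camera coordinates R X + t. Camera axes: x right, y down, z forward; pixel columns grow to the right and rows downward; lengths in m; the calibration is good to about 2 mm. A picture is of the moment at which its call begins. get_calibration takes no time and is no camera call.
- order.job_done(): hands the job in; it is judged then, once.
Trained networks look in the newest picture that a camera, given by its name, has taken for a name from the list of things; names that differ only in an ending like _2 or _b are one class to them, and where a whole thing is asked for, a point or a joint stands for the part that bears it (a point fixed in the world has none). Each returns a list of dicts, best first, with "p" (0 to 1); they miss things now and then, are a little off and sometimes report something else, mostly with a low value. They report only what shows in the picture. A call takes as long as a camera call.
- models.spot_in(target, camera): "uv" ([column, row] in pixels, amid what is visible of it).
- models.spot_point(target, camera): "uv" ([column, row] in pixels: a listed point, or the origin of a listed thing).
The state is a dict: "time": time; "joints": joint angles; "joint_vel": joint speeds; "joint_efforts": joint torques, N m; "tcp_pos": TCP position; "eef_rot": TCP orientation; "contact_force": force on the tool from outside, world axes, zero at the start; "ft_torque": the same for the moment, N m; "opening": finger opening in m; "grip_force": force on a finger pad.
Only numpy, scipy, OpenCV 4.12 (cv2) and the standard library are available. Lean on these libraries where they do the work, as an engineer would, in place of code of your own. Each camera call takes 0.05 s, during which the arm holds its last target. There are 200 camera calls.

## Working session

There is one attempt and no reset: what is moved stays moved. The work goes in short steps, Python scripts to look and compute and a tool call to move; the robot and the scene stay as the last step left them, time stands still between calls to the robot, and variables do not carry over. Pictures are saved under pics/ and viewed, at most 10 in all, crops included, and the job is handed in when it is done.

Besides the shell and the picture viewer there is one more tool, called after "Request:" as name(argument=value, ...) on one line, values as JSON. play_rows: Moves the arm, as the interface text tells. Scaled input: -1 to 1 covers 0.03 m each way for a shift and 0.08 rad each way for a turn. Its arguments: {"type":"object","properties":{"motion":{"type":"array","items":{"type":"object","properties":{"delta_pos":{"type":"array","items":{"type":"number"}},"rotation":{"type":"array","items":{"type":"number"}}}}},"hand":{"type":"number"},"newtons":{"type":"number"}},"required":["motion"]}

```bash
mkdir -p pics; cat > h.py <<'E'
import numpy as np, cv2
from bench import manip, cams, order, models
def K(n):
    c=cams.get_calibration(n); f=210/np.tan(np.radians(c["fovy"])/2)
    return f,c["cx"],c["cy"],np.array(c["R"]),np.array(c["t"])
def proj(n,X):
    f,cx,cy,R,t=K(n); p=R@np.array(X)+t; return np.array([cx+f*p[0]/p[2],cy+f*p[1]/p[2]])
def onz(n,uv,z):
    f,cx,cy,R,t=K(n); d=R.T@np.array([(uv[0]-cx)/f,(uv[1]-cy)/f,1]); o=-R.T@t
    return o+d*(z-o[2])/d[2]
E
python3 - <<'E'
from h import *
np.set_printoptions(precision=4,suppress=True)
for n in("scene","top"):
    im=cams.read_camera(n); cv2.imwrite(f"pics/{n}0.png",im)
    _,_,_,R,t=K(n); print(n,"cam at",-R.T@t,K(n)[:3])
    for k,z in(("draw_knob",.068),("collar",.068),("nut",.068),("jar_clamp",0),("seat",.045),("jar",.045),("eraser",0),("sanding_block",.018)):
        r=models.spot_point(k,n)[:2]
        for q in r: print(k,np.round(q["uv"],1),round(q["p"],2),onz(n,q["uv"],z))
s=manip.sense();print(s["time"],s["eef_rot"],s["opening"],s["contact_force"])
E
```

```text
scene cam at [ 0.0203 -0.0001  0.7765] (np.float64(447.4404702656697), 273.50103015796924, 203.0707959390346)
draw_knob [279.7 209.3] 0.7 [ 0.4416 -0.2109  0.068 ]
draw_knob [298.5 216.7] 0.54 [ 0.4123 -0.2364  0.068 ]
collar [312.2 219.8] 0.92 [ 0.3958 -0.2569  0.068 ]
collar [236.9 280.9] 0.49 [ 0.337  -0.0826  0.068 ]
nut [278.8 209.8] 0.66 [ 0.4413 -0.2088  0.068 ]
jar_clamp [307.5 239.8] 0.92 [ 0.3935 -0.2517  0.    ]
seat [353.8 242.4] 0.68 [ 0.332  -0.3141  0.045 ]
jar [357.1 244.2] 0.88 [ 0.3262 -0.3179  0.045 ]
eraser [236.  280.4] 0.64 [ 0.369  -0.0893  0.    ]
eraser [312.9 221. ] 0.62 [ 0.4287 -0.2816  0.    ]
sanding_block [222.7 171.2] 0.83 [ 0.6103 -0.154   0.018 ]
top cam at [ 0.3196 -0.1911  0.9147] (np.float64(408.2317389608692), 285.4791662563546, 210.42857262233488)
draw_knob [298.8 234.5] 0.75 [ 0.4121 -0.2368  0.068 ]
collar [309.5 248.7] 0.91 [ 0.3825 -0.2587  0.068 ]
nut [285.7 218.3] 0.95 [ 0.4463 -0.2097  0.068 ]
jar_clamp [307.2 246.9] 0.76 [ 0.3916 -0.259   0.    ]
seat [336.6 276.3] 0.71 [ 0.3259 -0.3169  0.045 ]
seat [302.  235.2] 0.5 [ 0.4131 -0.2449  0.045 ]
jar [337.6 275.5] 0.59 [ 0.3276 -0.3191  0.045 ]
eraser [236.6 258.2] 0.46 [ 0.367  -0.1015  0.    ]
sanding_block [264.  152.8] 0.66 [ 0.6049 -0.162   0.018 ]
0.9 [[-0.9018  0.4321 -0.    ]
 [ 0.4321  0.9018 -0.    ]
 [ 0.     -0.     -1.    ]] 0.08512550031752715 [ 0.0753 -0.056   0.0306]
```

```bash
python3 - <<'E'
import cv2
a=cv2.imread("pics/top0.png")[130:310,200:400];b=cv2.imread("pics/scene0.png")[140:320,200:400]
cv2.imwrite("pics/c0.png",cv2.resize(cv2.vconcat([a,b]),None,fx=1.66,fy=1.66) if 0 else cv2.resize(cv2.hconcat([a,b]),(800,360),interpolation=cv2.INTER_CUBIC))
cv2.imwrite("pics/both.png",cv2.resize(cv2.hconcat([cv2.imread("pics/top0.png"),cv2.imread("pics/scene0.png")]),(800,300),interpolation=cv2.INTER_AREA))
E
```

```text
(no output)
```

View pics/c0.png

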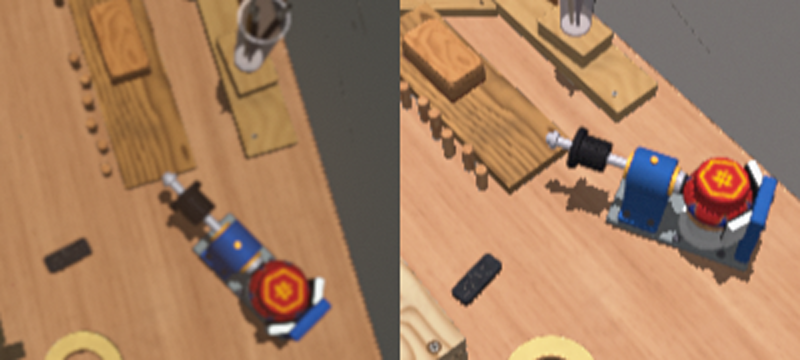

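View pics/both.png

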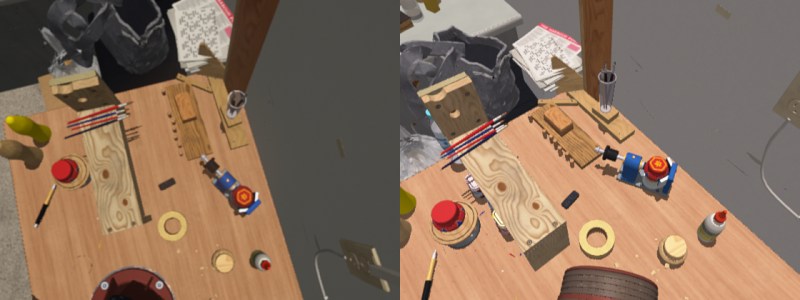

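The top view shows the clamp running diagonally, with the nut at about (284,220), the knob at (296,231), the barrel at (318,252) and the jar at (341,276). The scene view agrees. The board's end, without the sanding block, lies under the nut side. Next I fit the clamp pose and check obstacle heights.

```bash
cat > fit.py <<'E'
from h import *
from scipy.optimize import least_squares
np.set_printoptions(precision=4,suppress=True)
# params: collar x,y, pull yaw, knob dist, nut dist
def fit(obs,x0=(.39,-.258,.7,.03,.075)):
    def X(k,p):
        u=np.array([np.cos(p[2]),np.sin(p[2]),0]);o=np.array([p[0],p[1],0])
        d,z={"draw_knob":(p[3],.068),"nut":(p[4],.068),"collar":(0,.068),"jar_clamp":(0,0),"seat":(-.086,.045),"jar":(-.086,.045)}[k]
        return o+u*d+[0,0,z]
    r=lambda p:np.concatenate([proj(n,X(k,p))-uv for k,n,uv in obs])
    s=least_squares(r,x0,loss="soft_l1",f_scale=1.5,x_scale=[.01,.01,.1,.01,.01])
    return s.x,[(k,n,proj(n,X(k,s.x))-uv) for k,n,uv in obs]
E
python3 - <<'E'
from fit import *
obs=[("draw_knob","scene",(298.5,216.7)),("nut","scene",(278.8,209.8)),("collar","scene",(312.2,219.8)),("jar_clamp","scene",(307.5,239.8)),("seat","scene",(353.8,242.4)),("jar","scene",(357.1,244.2)),
("draw_knob","top",(298.8,234.5)),("nut","top",(285.7,218.3)),("collar","top",(309.5,248.7)),("jar_clamp","top",(307.2,246.9)),("seat","top",(336.6,276.3)),("jar","top",(337.6,275.5))]
p,r=fit(obs); print(p,np.degrees(p[2]),"knob",p[:2]+p[3]*np.array([np.cos(p[2]),np.sin(p[2])]))
for q in r: print(*q)
def tri(a,b):
    f=lambda X:np.concatenate([proj("scene",X)-a,proj("top",X)-b]);s=least_squares(f,[.4,0,.1]);return s.x,s.cost
print("shelf",tri((235,322),(200,311)),"upright top",tri((445-0.,0)if 0 else ((477-400)*1.4,73*1.4),(97*1.4,72*1.4)),"cup top",tri((607*1.4-560,70*1.4),(240*1.4,93*1.4)))
# overlay
for n in("top",):
    im=cv2.resize(cv2.imread(f"pics/{n}0.png")[180:320,240:400],None,fx=5,fy=5,interpolation=cv2.INTER_CUBIC)[:,:400*2]
    u=np.array([np.cos(p[2]),np.sin(p[2]),0])
    for d in(-.134,0,p[3]-.013,p[3]+.013,p[3]+.021,p[4]):
        v=(proj(n,np.array([p[0],p[1],.068])+u*d)-[240,180]+.5)*5
        cv2.circle(im,tuple(int(i) for i in v),3,(0,255,0),-1)
    m=im[:600]; cv2.imwrite("pics/ov.png",m)
E
```

```text
[ 0.391  -0.2577  0.7532  0.0299  0.0713] 43.15655504419468 knob [ 0.4129 -0.2372]
draw_knob scene [ 0.255  -0.3818]
nut scene [-0.3259 -0.7028]
collar scene [1.5176 1.8456]
jar_clamp scene [ 3.2566 -0.0619]
seat scene [2.0936 1.1649]
jar scene [-1.2064 -0.6351]
draw_knob top [ 0.1811 -0.3514]
nut top [-0.3363  1.5647]
collar top [-0.5592 -4.1043]
jar_clamp top [-0.6053  0.262 ]
seat top [-0.2375 -1.1344]
jar top [-1.2375 -0.3344]
shelf (array([ 0.2586, -0.0478,  0.1078]), np.float64(5.173781520228335)) upright top (array([0.5977, 0.0244, 0.2955]), np.float64(42.86727290234846)) cup top (array([ 0.5976, -0.3017,  0.1832]), np.float64(0.5111770018441647))
```

View pics/ov.png

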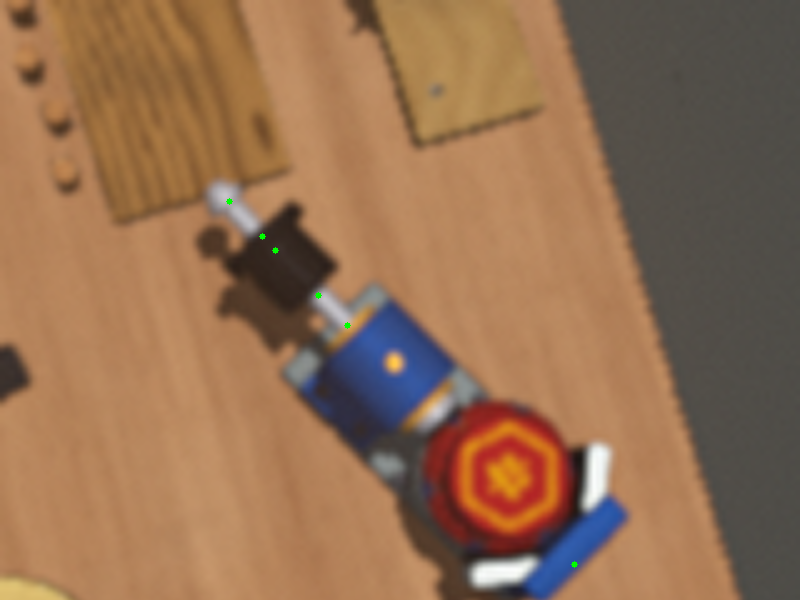

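```bash
python3 - <<'E'
from h import *
from scipy.optimize import least_squares
s=manip.sense();R0=np.array(s["eef_rot"])[:2,:2];p0=np.array(s["tcp_pos"])[:2];tgt=np.array([.4133,-.2365])
def run(v,w,first=0):
    p=p0.copy();a=0;pts=[]
    for i in range(30):
        c=lambda a:np.array([[np.cos(a),-np.sin(a)],[np.sin(a),np.cos(a)]])
        p=p+R0@c(a)@np.array(v)*.03;a+=w*.08;pts.append(p)
    return p,np.array(pts)
w=np.radians(154.4-43.2)/30/.08
v=least_squares(lambda v:run(v,w)[0]-tgt,[-.9,0]).x
print(w,v);print(run(np.round(v,3),round(w,3))[1][4::5])
E
```

```text
0.808669220090706 [-0.95662965  0.06792946]
[[ 0.35222922  0.40408319]
 [ 0.44906383  0.29843866]
 [ 0.50727938  0.16748576]
 [ 0.52083273  0.02481826]
 [ 0.48831695 -0.11475407]
 [ 0.41310739 -0.23674273]]
```

Request:
play_rows(motion=[{"delta_pos":[-0.63,-0.75,0],"rotation":[0,0,0]},{"delta_pos":[-0.63,-0.75,0],"rotation":[0,0,0]},{"delta_pos":[-0.63,-0.75,0],"rotation":[0,0,0]},{"delta_pos":[-0.63,-0.75,0],"rotation":[0,0,0]},{"delta_pos":[-0.63,-0.75,0],"rotation":[0,0,0]},{"delta_pos":[-0.63,-0.75,0],"rotation":[0,0,0]},{"delta_pos":[-0.63,-0.75,0],"rotation":[0,0,0]},{"delta_pos":[-0.63,-0.75,0],"rotation":[0,0,0]},{"delta_pos":[-0.63,-0.75,0],"rotation":[0,0,0]},{"delta_pos":[-0.63,-0.75,0],"rotation":[0,0,0]}], hand=1)

```text
time: 1.9
tcp_pos: [0.3002, 0.1878, 0.2505]
eef_rot: [[-0.902, 0.432, 0.001], [0.432, 0.902, 0.0], [-0.0, 0.0, -1.0]]
contact_force: [0.1, 0.1, -0.3]
opening: 0.0852
grip_force: 0.0
```

Request:
play_rows(motion=[{"delta_pos":[-0.63,-0.75,0],"rotation":[0,0,0]},{"delta_pos":[-0.63,-0.75,0],"rotation":[0,0,0]},{"delta_pos":[-0.63,-0.75,0],"rotation":[0,0,0]},{"delta_pos":[-0.63,-0.75,0],"rotation":[0,0,0]},{"delta_pos":[-0.63,-0.75,0],"rotation":[0,0,0]},{"delta_pos":[-0.63,-0.75,0],"rotation":[0,0,0]},{"delta_pos":[-0.63,-0.75,0],"rotation":[0,0,0]},{"delta_pos":[-0.63,-0.75,0],"rotation":[0,0,0]},{"delta_pos":[-0.63,-0.75,0],"rotation":[0,0,0]},{"delta_pos":[-0.63,-0.75,0],"rotation":[0,0,0]}])

```text
time: 2.9
tcp_pos: [0.3735, -0.097, 0.2505]
eef_rot: [[-0.902, 0.432, 0.0], [0.432, 0.902, -0.0], [-0.0, 0.0, -1.0]]
contact_force: [0.4, 1.0, 0.2]
opening: 0.0852
grip_force: 0.0
```

Request:
play_rows(motion=[{"delta_pos":[0,0,0],"rotation":[0,0,0.97]},{"delta_pos":[0,0,0],"rotation":[0,0,0.97]},{"delta_pos":[0,0,0],"rotation":[0,0,0.97]},{"delta_pos":[0,0,0],"rotation":[0,0,0.97]},{"delta_pos":[0,0,0],"rotation":[0,0,0.97]},{"delta_pos":[0,0,0],"rotation":[0,0,0.97]},{"delta_pos":[0,0,0],"rotation":[0,0,0.97]},{"delta_pos":[0,0,0],"rotation":[0,0,0.97]},{"delta_pos":[0,0,0],"rotation":[0,0,0.97]},{"delta_pos":[0,0,0],"rotation":[0,0,0.97]}])

```text
time: 3.9
tcp_pos: [0.3733, -0.0957, 0.2504]
eef_rot: [[-0.338, 0.941, 0.0], [0.941, 0.338, -0.0], [-0.0, 0.0, -1.0]]
contact_force: [-0.3, -0.8, 0.6]
opening: 0.0854
grip_force: 0.0
```

Request:
play_rows(motion=[{"delta_pos":[0,0,0],"rotation":[0,0,0.97]},{"delta_pos":[0,0,0],"rotation":[0,0,0.97]},{"delta_pos":[0,0,0],"rotation":[0,0,0.97]},{"delta_pos":[0,0,0],"rotation":[0,0,0.97]},{"delta_pos":[0,0,0],"rotation":[0,0,0.97]},{"delta_pos":[0,0,0],"rotation":[0,0,0.97]},{"delta_pos":[0,0,0],"rotation":[0,0,0.97]},{"delta_pos":[0,0,0],"rotation":[0,0,0.97]},{"delta_pos":[0,0,0],"rotation":[0,0,0.97]},{"delta_pos":[0,0,0],"rotation":[0,0,0.97]}])

```text
time: 4.9
tcp_pos: [0.3733, -0.0957, 0.2504]
eef_rot: [[0.418, 0.908, 0.0], [0.908, -0.418, -0.0], [-0.0, 0.0, -1.0]]
contact_force: [0.4, 0.1, 0.3]
opening: 0.0853
grip_force: 0.0
```

Request:
play_rows(motion=[{"delta_pos":[0,0,0],"rotation":[0,0,0.965]},{"delta_pos":[0,0,0],"rotation":[0,0,0.965]},{"delta_pos":[0,0,0],"rotation":[0,0,0.965]},{"delta_pos":[0,0,0],"rotation":[0,0,0.965]},{"delta_pos":[0,0,0],"rotation":[0,0,0.965]},{"delta_pos":[-0.45,0.87,0],"rotation":[0,0,0]},{"delta_pos":[-0.45,0.87,0],"rotation":[0,0,0]},{"delta_pos":[-0.45,0.87,0],"rotation":[0,0,0]},{"delta_pos":[-0.45,0.87,0],"rotation":[0,0,0]},{"delta_pos":[-0.45,0.87,0],"rotation":[0,0,0]}])

```text
time: 5.9
tcp_pos: [0.4141, -0.2382, 0.2504]
eef_rot: [[0.727, 0.687, 0.0], [0.687, -0.727, -0.0], [0.0, 0.0, -1.0]]
contact_force: [-0.3, 0.3, 0.9]
opening: 0.0857
grip_force: 0.0
```

Request:
play_rows(motion=[{"delta_pos":[0,0,0.6],"rotation":[0,0,0]},{"delta_pos":[0,0,0.6],"rotation":[0,0,0]},{"delta_pos":[0,0,0.6],"rotation":[0,0,0]},{"delta_pos":[0,0,0.6],"rotation":[0,0,0]},{"delta_pos":[0,0,0.6],"rotation":[0,0,0]},{"delta_pos":[0,0,0],"rotation":[0,0,0]},{"delta_pos":[0,0,0],"rotation":[0,0,0]},{"delta_pos":[0,0,0],"rotation":[0,0,0]},{"delta_pos":[0,0,0],"rotation":[0,0,0]},{"delta_pos":[0,0,0],"rotation":[0,0,0]}])

```text
time: 6.9
tcp_pos: [0.4142, -0.2372, 0.161]
eef_rot: [[0.727, 0.687, 0.001], [0.687, -0.727, -0.001], [0.0, 0.001, -1.0]]
contact_force: [-0.2, -0.2, 0.3]
opening: 0.0857
grip_force: 0.0
```

```bash
python3 - <<'E'
from h import *
s=manip.sense();p=np.array(s["tcp_pos"]);R=np.array(s["eef_rot"]);print(p,R,R.T@(np.array([.4133,-.2365,.067])-p))
a=cams.read_camera("top")[150:300,200:400];b=cams.read_camera("scene")[120:270,200:400]
cv2.imwrite("pics/c1.png",cv2.resize(cv2.vconcat([a,b]),(800,600*1) if 0 else (400*1,600),interpolation=cv2.INTER_CUBIC) if 0 else cv2.resize(cv2.hconcat([a,b]),(800,300),interpolation=cv2.INTER_CUBIC))
E
```

```text
[ 0.41415904 -0.23717624  0.16095387] [[ 7.27011990e-01  6.86624154e-01  9.15085979e-04]
 [ 6.86624748e-01 -7.27011614e-01 -7.53423522e-04]
 [ 1.47959347e-04  1.17606861e-03 -9.99999297e-01]] [-0.00017411 -0.00119197  0.09395251]
```

View pics/c1.png

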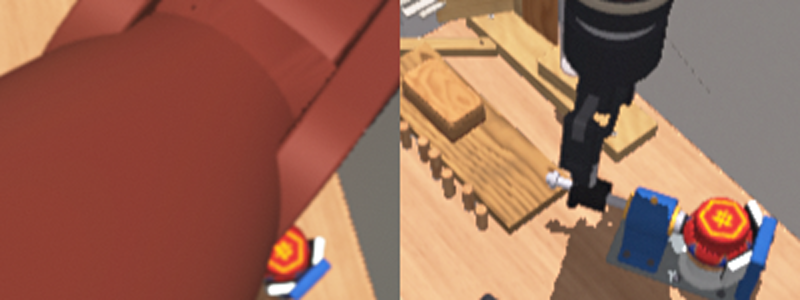

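The scene view shows the fingers straddling the knob at about (590,190). The top view is hidden by the arm. I'll descend with a 1.5 mm bias away from the flange.

Request:
play_rows(motion=[{"delta_pos":[-0.05,-0.04,0.35],"rotation":[0,0,0]},{"delta_pos":[0,0,0.35],"rotation":[0,0,0]},{"delta_pos":[0,0,0.35],"rotation":[0,0,0]},{"delta_pos":[0,0,0.35],"rotation":[0,0,0]},{"delta_pos":[0,0,0.35],"rotation":[0,0,0]},{"delta_pos":[0,0,0.35],"rotation":[0,0,0]},{"delta_pos":[0,0,0.35],"rotation":[0,0,0]},{"delta_pos":[0,0,0.35],"rotation":[0,0,0]},{"delta_pos":[0,0,0.33],"rotation":[0,0,0]},{"delta_pos":[0,0,0],"rotation":[0,0,0]}])

```text
time: 8.0
tcp_pos: [0.4112, -0.2365, 0.0651]
eef_rot: [[0.727, 0.687, -0.002], [0.687, -0.727, 0.001], [-0.0, -0.002, -1.0]]
contact_force: [-0.3, 0.3, -0.2]
opening: 0.0851
grip_force: 0.0
```

Request:
play_rows(motion=[{"delta_pos":[0,0,0],"rotation":[0,0,0]},{"delta_pos":[0,0,0],"rotation":[0,0,0]},{"delta_pos":[0,0,0],"rotation":[0,0,0]},{"delta_pos":[0,0,0],"rotation":[0,0,0]},{"delta_pos":[0,0,0],"rotation":[0,0,0]},{"delta_pos":[0,0,0],"rotation":[0,0,0]},{"delta_pos":[0,0,0],"rotation":[0,0,0]},{"delta_pos":[0,0,0],"rotation":[0,0,0]},{"delta_pos":[0,0,0],"rotation":[0,0,0]},{"delta_pos":[0,0,0],"rotation":[0,0,0]}], hand=-1, newtons=40)

```text
time: 9.0
tcp_pos: [0.413, -0.2381, 0.0671]
eef_rot: [[0.727, 0.687, 0.002], [0.687, -0.727, -0.002], [0.0, 0.003, -1.0]]
contact_force: [3.6, -4.3, 4.4]
opening: 0.0287
grip_force: 39.9
```

```bash
python3 - <<'E'
from h import *
s=manip.sense();print(s["tcp_pos"],s["contact_force"],s["opening"],s["grip_force"],s["ft_torque"])
cams.read_camera("scene")
im=cams.read_camera("scene");cv2.imwrite("pics/c2.png",cv2.resize(im[150:270,240:400],None,fx=5,fy=5,interpolation=cv2.INTER_CUBIC))
for k in("nut","draw_knob","collar"): print(k,[(np.round(q["uv"],1),round(q["p"],2),onz("scene",q["uv"],.068)) for q in models.spot_point(k,"scene")[:2]])
E
```

```text
[ 0.41302717 -0.23808247  0.06709169] [ 3.55038529 -4.27265982  4.41718185] 0.028653666487095136 39.917290806770325 [-0.8332013  -0.6845987   0.03513153]
nut [(array([281.2, 208.5]), 0.52, array([ 0.4421659 , -0.21426024,  0.068     ]))]
draw_knob [(array([352.8, 243.2]), 0.63, array([ 0.32151128, -0.30177962,  0.068     ]))]
collar [(array([310.9, 221.4]), 0.63, array([ 0.39361319, -0.25308941,  0.068     ]))]
```

View pics/c2.png

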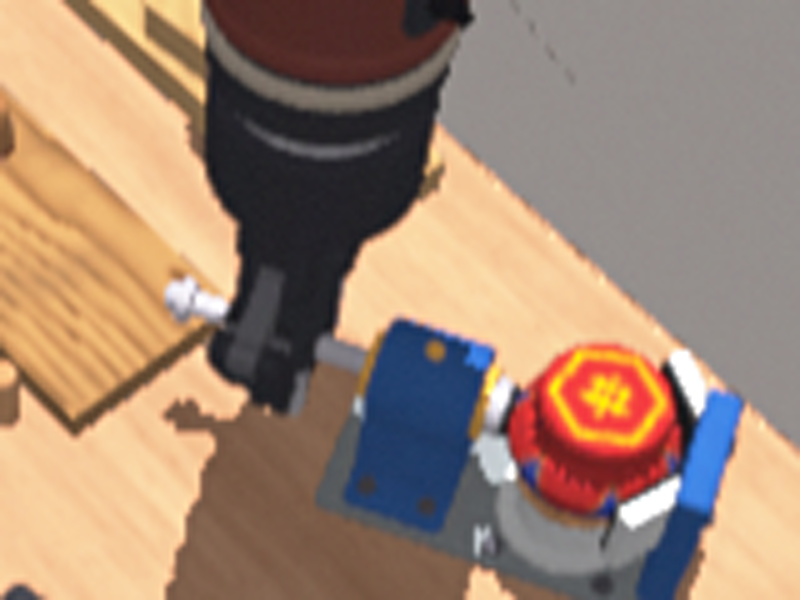

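Gripped on the 30 mm grip: opening is 28.7 mm, and in the picture the rod and nut are at (180,298) in the crop. Now I take up the play while relieving the lateral force.

Request:
play_rows(motion=[{"delta_pos":[0.04,0.03,-0.01],"rotation":[0,0,0]},{"delta_pos":[0.04,0.01,-0.01],"rotation":[0,0,0]},{"delta_pos":[0.05,0,0],"rotation":[0,0,0]},{"delta_pos":[0.05,0,0],"rotation":[0,0,0]},{"delta_pos":[0.05,0,0],"rotation":[0,0,0]},{"delta_pos":[0.05,0,0],"rotation":[0,0,0]},{"delta_pos":[0.05,0,0],"rotation":[0,0,0]},{"delta_pos":[0.04,0,0],"rotation":[0,0,0]},{"delta_pos":[0.03,0,0],"rotation":[0,0,0]},{"delta_pos":[0,0,0],"rotation":[0,0,0]}])

```text
time: 10.25
tcp_pos: [0.4217, -0.2297, 0.0671]
eef_rot: [[0.727, 0.687, 0.0], [0.687, -0.727, -0.0], [0.0, 0.0, -1.0]]
contact_force: [4.3, -3.7, 5.4]
opening: 0.0287
grip_force: 39.9
```

```bash
cat >st.py <<'E'
from h import *
s=manip.sense();R=np.array(s["eef_rot"]);P=np.array([.41303,-.23808,.06709])
print(s["time"],"moved(tool mm)",np.round(R.T@(np.array(s["tcp_pos"])-P)*1e3,2),"F tool",np.round(R.T@np.array(s["contact_force"]),2),"M",np.round(R.T@np.array(s["ft_torque"]),2),s["opening"],s["grip_force"])
E
python3 st.py
```

```text
10.25 moved(tool mm) [12.08 -0.14  0.02] F tool [ 0.54  5.64 -5.42] M [-1.04  0.11 -0.01] 0.02873332586050457 39.89342272281647
```

Request:
play_rows(motion=[{"delta_pos":[0.05,0,0],"rotation":[0,0,0]},{"delta_pos":[0.05,0,0],"rotation":[0,0,0]},{"delta_pos":[0,0,0],"rotation":[0,0,0]},{"delta_pos":[0,0,0],"rotation":[0,0,0]},{"delta_pos":[0,0,0],"rotation":[0,0,0]},{"delta_pos":[0,0,0],"rotation":[0,0,0]},{"delta_pos":[0,0,0],"rotation":[0,0,0]},{"delta_pos":[0,0,0],"rotation":[0,0,0]},{"delta_pos":[0,0,0],"rotation":[0,0,0]},{"delta_pos":[0,0,0],"rotation":[0,0,0]}])

```text
time: 11.25
tcp_pos: [0.4238, -0.2276, 0.0671]
eef_rot: [[0.727, 0.687, 0.0], [0.687, -0.727, 0.0], [0.0, 0.0, -1.0]]
contact_force: [4.2, -3.2, 4.7]
opening: 0.029
grip_force: 39.9
```

```bash
python3 st.py
```

```text
11.25 moved(tool mm) [15.07 -0.22  0.04] F tool [ 0.82  5.2  -4.74] M [-1.    0.1  -0.01] 0.029023430064033406 39.93089318275452
```

Request:
play_rows(motion=[{"delta_pos":[0.05,0,0],"rotation":[0,0,0]},{"delta_pos":[0.05,0,0],"rotation":[0,0,0]},{"delta_pos":[0,0,0],"rotation":[0,0,0]},{"delta_pos":[0,0,0],"rotation":[0,0,0]},{"delta_pos":[0,0,0],"rotation":[0,0,0]},{"delta_pos":[0,0,0],"rotation":[0,0,0]},{"delta_pos":[0,0,0],"rotation":[0,0,0]},{"delta_pos":[0,0,0],"rotation":[0,0,0]},{"delta_pos":[0,0,0],"rotation":[0,0,0]},{"delta_pos":[0,0,0],"rotation":[0,0,0]}])

```text
time: 12.25
tcp_pos: [0.4254, -0.2261, 0.0671]
eef_rot: [[0.727, 0.686, -0.001], [0.686, -0.727, -0.001], [-0.002, 0.0, -1.0]]
contact_force: [1.0, -6.4, 6.2]
opening: 0.0286
grip_force: 40.0
```

```bash
python3 st.py
```

```text
12.25 moved(tool mm) [ 1.722e+01 -2.400e-01  1.000e-02] F tool [-3.62  5.34 -6.19] M [-1.08 -0.83 -0.06] 0.028644085546202718 40.04324734210968
```

The spring is felt at about 17.2 mm of travel, so the target is about 50.5 mm (ram ≈ 33 mm).

Request:
play_rows(motion=[{"delta_pos":[0.05,0,0],"rotation":[0,0,0]},{"delta_pos":[0.08,0,0],"rotation":[0,0,0]},{"delta_pos":[0.1,0,0],"rotation":[0,0,0]},{"delta_pos":[0.1,0,0],"rotation":[0,0,0]},{"delta_pos":[0.1,0,0],"rotation":[0,0,0]},{"delta_pos":[0.1,0,0],"rotation":[0,0,0]},{"delta_pos":[0.1,0,0],"rotation":[0,0,0]},{"delta_pos":[0.1,0,0],"rotation":[0,0,0]},{"delta_pos":[0.07,0,0],"rotation":[0,0,0]},{"delta_pos":[0,0,0],"rotation":[0,0,0]}])

```text
time: 13.25
tcp_pos: [0.4422, -0.2098, 0.067]
eef_rot: [[0.728, 0.686, -0.003], [0.686, -0.728, -0.002], [-0.003, -0.0, -1.0]]
contact_force: [-3.9, -8.6, 7.8]
opening: 0.0285
grip_force: 40.3
```

```bash
python3 st.py
```

```text
13.25 moved(tool mm) [40.62 -0.52 -0.05] F tool [-8.74  3.54 -7.81] M [-0.95 -1.54 -0.06] 0.028530523135457567 40.26763558387756
```

Request:
play_rows(motion=[{"delta_pos":[0.08,0,0],"rotation":[0,0,0]},{"delta_pos":[0.08,0,0],"rotation":[0,0,0]},{"delta_pos":[0.08,0,0],"rotation":[0,0,0]},{"delta_pos":[0.06,0,0],"rotation":[0,0,0]},{"delta_pos":[0.03,0,0],"rotation":[0,0,0]},{"delta_pos":[0,0,0],"rotation":[0,0,0]},{"delta_pos":[0,0,0],"rotation":[0,0,0]},{"delta_pos":[0,0,0],"rotation":[0,0,0]},{"delta_pos":[0,0,0],"rotation":[0,0,0]},{"delta_pos":[0,0,0],"rotation":[0,0,0]}])

```text
time: 14.25
tcp_pos: [0.4491, -0.2032, 0.067]
eef_rot: [[0.728, 0.686, -0.003], [0.686, -0.728, -0.002], [-0.004, -0.0, -1.0]]
contact_force: [-3.8, -9.0, 8.3]
opening: 0.029
grip_force: 40.3
```

```bash
python3 st.py; python3 - <<'E'
from h import *
im=cams.read_camera("scene");cv2.imwrite("pics/c3.png",cv2.resize(im[170:260,270:390],None,fx=6.5,fy=6.5,interpolation=cv2.INTER_CUBIC))
for k in("ring_edge","collar","nut","jar"): print(k,[(np.round(q["uv"],1),round(q["p"],2),onz("scene",q["uv"],.045 if k=="jar" else .068)) for q in models.spot_point(k,"scene")[:2]])
E
```

```text
14.25 moved(tool mm) [50.15 -0.65 -0.08] F tool [-8.94  3.96 -8.22] M [-0.85 -1.73 -0.08] 0.02902243610734327 40.346887707710266
ring_edge [(array([315.2, 222.2]), 0.47, array([ 0.38882026, -0.25966242,  0.068     ]))]
collar [(array([314.2, 221.2]), 0.59, array([ 0.39153376, -0.25895009,  0.068     ]))]
nut [(array([260.7, 203. ]), 0.62, array([ 0.4694278 , -0.18348215,  0.068     ])), (array([350.4, 243.1]), 0.35, array([ 0.32344172, -0.29788695,  0.068     ]))]
jar [(array([354.4, 242.6]), 0.58, array([ 0.33120546, -0.3149678 ,  0.045     ]))]
```

View pics/c3.png

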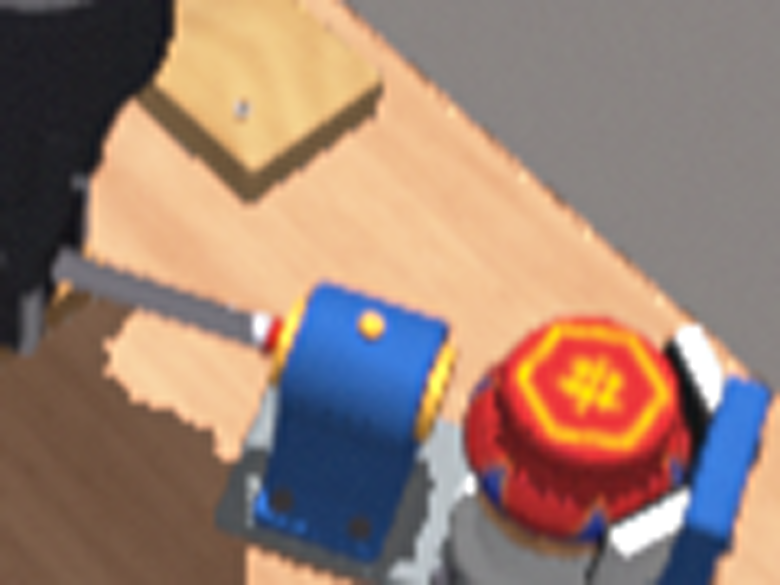

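The crop shows a white highlight and the red ring at (268,335), directly against the brass collar, with the jar upright on its seat. I'll check the ring position quantitatively.

```bash
python3 - <<'E'
from h import *
im=cams.read_camera("scene")
u=np.array([.729,.684,0]);o=np.array([.391,-.2577,.068])
for z in(.068,.071,.073):
  for d in range(-4,13,1):
    q=proj("scene",o+u*d/1e3+[0,0,z-.068]); 
    print(d,np.round(q,1),cv2.getRectSubPix(im,(1,1),tuple(map(float,q)))[0,0], end=" | ")
  print()
s=manip.sense();print(s["time"],s["tcp_pos"])
print(im[217:227,306:318].tolist())
E
```

```text
-4 [315.7 222.4] [192 109  61] | -3 [315.2 222.2] [184 114  91] | -2 [314.7 222. ] [159 143 148] | -1 [314.2 221.8] [120 197 223] | 0 [313.7 221.6] [ 99 224 255] | 1 [313.2 221.5] [ 90 221 255] | 2 [312.7 221.3] [ 71 178 248] | 3 [312.2 221.1] [ 44 103 237] | 4 [311.7 220.9] [ 49  73 227] | 5 [311.2 220.8] [ 88  89 218] | 6 [310.7 220.6] [149 140 223] | 7 [310.2 220.4] [217 210 237] | 8 [309.7 220.2] [249 244 246] | 9 [309.2 220. ] [254 253 253] | 10 [308.7 219.9] [224 221 222] | 11 [308.2 219.7] [169 162 165] | 12 [307.7 219.5] [138 129 133] | 
-4 [315.9 221.5] [197 112  61] | -3 [315.4 221.3] [179 124 109] | -2 [314.9 221.2] [154 148 166] | -1 [314.4 221. ] [124 203 221] | 0 [313.9 220.8] [101 238 255] | 1 [313.4 220.6] [ 87 210 254] | 2 [312.9 220.4] [ 69 163 249] | 3 [312.4 220.3] [ 51  97 238] | 4 [311.9 220.1] [ 56  66 230] | 5 [311.4 219.9] [114 113 229] | 6 [310.8 219.7] [174 168 232] | 7 [310.3 219.5] [224 220 243] | 8 [309.8 219.4] [255 252 250] | 9 [309.3 219.2] [255 252 252] | 10 [308.8 219. ] [237 232 235] | 11 [308.3 218.8] [179 172 179] | 12 [307.8 218.6] [138 133 142]
[... 1900 characters left out ...]
, 44, 150], [45, 111, 206], [78, 196, 251], [114, 159, 207], [181, 106, 75], [192, 106, 48], [193, 109, 52]], [[150, 197, 246], [150, 196, 245], [148, 194, 245], [135, 174, 230], [89, 114, 173], [75, 104, 172], [60, 146, 215], [78, 176, 239], [143, 114, 120], [177, 97, 48], [183, 102, 48], [186, 105, 51]], [[152, 200, 245], [150, 196, 244], [150, 197, 244], [148, 194, 244], [130, 170, 231], [113, 157, 223], [67, 155, 215], [80, 151, 208], [157, 97, 81], [173, 94, 43], [174, 98, 47], [176, 100, 47]], [[154, 201, 245], [151, 197, 244], [152, 198, 244], [152, 197, 245], [148, 192, 243], [121, 172, 229], [62, 135, 187], [90, 111, 140], [154, 88, 56], [164, 91, 44], [166, 94, 46], [169, 95, 47]]]
```

```bash
python3 -c "
from h import *
print(order.job_done())"
```

```text
the job is handed in; nothing more can be done
None
```

I handed the job in with the gripper still holding the knob and the ram open at about 33 mm, where the red ring has just come out; in the last picture the jar stood upright on its seat, and no verdict came back.

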